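# Run the terrace awning from its key switch

## Task

Run out the terrace awning from the key switch box on the counter: first push the box's release plunger all the way down to its stop, then take the key from its wooden stand, work it down into the keyhole past the sticky pins until it is fully home, and turn it clockwise (seen from above) to its stop, a quarter turn. The switch springs back, so finish while still gripping the key and holding it turned. Leave the tin, cup, plate and fork where they are.

Things in the scene. Friction and masses are not known exactly. Their poses are not given: they have to be found in the camera images.
- switchbox: Awning switch: fixed grey box with an aluminium top plate, 90 (x) x 170 (y) x 50 mm high. Origin: centre of its underside, on the counter. On its top are the plunger at y = -45 mm and the keyhole at y = +45 mm (own axes, both at x = 0). Stands left or right of the middle, turned by up to 0.35 rad; the robot side is its -x.
- keyway (a point): Centre of the keyhole's mouth, in the top plate's plane, 50 mm above the counter; axes as the switch box. A slot through the 6 mm plate, 21 mm along the box's x, 8.5 mm along its y, in line with the slot (8 mm wide) of the black spring-loaded lock plug below, whose floor lies 21 mm below the mouth. The key can turn only when its bit is wholly below the plate (at least 18 mm down).
- pins (a point): Point on the keyhole's axis 15 mm below the mouth, level with two sticky spring pins, one from each long side of the slot, 6.5 mm either side of its middle, that stand 2.5 mm into it. They stop the key 4 to 6 mm above home: pushed straight it jams until some 20 N, but rocked to and fro by about 0.1 rad about the vertical under a light push it slips past; the pins then stay pushed back.
- plug (a joint): Turn of the lock plug, rad: 0 at rest, grows clockwise seen from above, stop at 1.5. A spring turns it back (0.05 N m at rest, 0.125 N m at the stop). The key has up to about 0.11 rad of play either way in it.
- plunger (a joint): Travel of the release plunger, m: 0 up, 0.012 pressed down to its stop. Spring force 2.8 N at first, 7 N at the stop; it comes up again by itself.
- plunger_top (a point): Centre of the top of the plunger's black mushroom head (30 mm across, 12 mm thick); 84 mm above the counter when up. It moves with the plunger.
- stand: Fixed wooden block, 70 x 70 x 32 mm, with a slot 20.5 (own x) x 8 mm (own y), 24 mm deep, in the middle of its top, in which the key stands. Origin: centre of its underside, on the counter.
- key: Loose key, about 40 g, 69 mm long, standing bit down in the stand, origin 8 mm above the counter. Origin: centre of the bit's lower end; z up the shank to the head; x along the width of bit and head. Bit (z 0 to 12 mm): steel, 18 mm wide (x), 6 mm thick (y), the lowest 3 mm tapering to 14 x 2 mm. Round 6 mm shank, 9 mm collar at z 34 to 38 mm. A half turn about z makes no difference.
- key_head (a point): Centre of the key's head, a flat black paddle 32 mm wide (key x), 9 mm thick (key y) and 32 mm high, 53 mm above the key's origin.
- tin: Round aluminium snack tin with press lid, 72 mm across, 58 mm high, standing between box and stand. Origin: centre of its underside. Not to be disturbed.
- cup: Green plastic cup, 76 mm across, 95 mm high. Origin: centre of its underside. Not to be disturbed.
- plate: Teal silicone plate, 190 mm across, 16 mm high. Origin: centre of its underside. Not to be disturbed.
- fork: Bamboo fork lying flat, about 143 mm long, 26 mm wide, 5 mm thick. Origin: near its middle, on the counter. Not to be disturbed.

How it is judged:
On the way, in this order (a step that is already met when the one before it is completed fails the run):
1. the release plunger is pressed down to its stop (within 1.5 mm) (value of joint plunger above 0.0105 m), for 0.1 s.
2. the key is fully home in the keyhole, its lower end at least 18 mm below the mouth (z of key in the frame of keyway below -0.018 m and horizontal distance between key and keyway below 0.003 m and angle between key's own z axis and vertical below 0.2 rad), for 0.2 s.
At the end, for the whole second after the job is handed in: The key is home in the keyhole (lower end at least 18 mm below the mouth, within 3 mm of its centre, upright within 0.2 rad), the plug is turned at least 1.3 of its 1.5 rad, and the fingers still grip the key (over 1 N), all through the last second (all of step 2 and value of joint plug above 1.3 rad and contact force between the fingers and key above 1 N); the arm keeps its last pose, push and grip.
It fails at once if the tin is pushed more than 20 mm or tipped (distance of tin from where it was at the start of the episode above 0.02 m or angle between tin's own z axis and vertical above 0.3 rad).
It fails at once if the cup is pushed more than 20 mm or tipped (distance of cup from where it was at the start of the episode above 0.02 m or angle between cup's own z axis and vertical above 0.3 rad).
It fails at once if the plate is pushed more than 20 mm or tipped (distance of plate from where it was at the start of the episode above 0.02 m or angle between plate's own z axis and vertical above 0.3 rad).
It fails at once if the fork is pushed more than 20 mm or tipped (distance of fork from where it was at the start of the episode above 0.02 m or angle between fork's own z axis and vertical above 0.3 rad).
It also fails if it takes over 58 s, if anything falls off the work surface, if the arm or the gripper's body presses on something with over 40 N, if the wrist force passes 120 N, or if a joint passes its speed limit or range.

## Robot

A 6-joint arm with a two-finger parallel gripper is mounted at the origin on the work surface. World frame = base frame: x ahead of the robot, y to its left, z up, the work surface at z = 0. Lengths are in m, angles in rad, forces in N, time in s.
With the tool pointing down it reaches from about 0.35 to 0.775 m from the base axis. Payload 5.5 kg.
Tool frame: the origin (TCP) lies midway between the tips of the shut fingers; the grasp point (between the pads) lies 19 mm behind it (arm.grasp_offset is the distance from the TCP to the grasp point, in m); z points along the fingers, x is the direction in which the jaws open and shut, and the axes are right-handed (so a half turn about z gives the same grasp; the last joint's range is limited). The gripper opens to 85 mm and grips with 20 to 120 N. Pads are 22 mm wide; open, the fingers measure 114 mm over their backs; the gripper's body (76 mm by 85 mm) begins 54 mm behind the grasp point. The pads swing forward as they close: fully open they stand 13 mm farther back than shut.
Start: joints at [-1.317, 0.313, 0.046, 1.304, 0, 1.431], TCP at [0.221, -0.531, 0.231] pointing down, gripper open.
Joint ranges: [-2.76, 2.76], [-0.86, 1.69], [-1.03, 1.26], [-2.2, 2.34], [-1.47, 1.5], [-3.14, 3.14]. Speed limits (rad/s): [2.57, 2.57, 3.14, 3.14, 3.14, 3.14].

## Interface

Orientations are given as a unit quaternion [w, x, y, z].
In Python, from cell import arm, grab_frame, camera_params gives the robot as it stands.
- The arm moves only by the tool play_rows, never from a script. Its argument "increments" is a list of rows, each a list of 3 entries, a list of its own where there are three numbers: the shift along the tool's x, y, z each as a share of 0.25 m, from -1 to 1, then the turn, a rotation vector about the tool's x, y, z each as a share of 45 degrees, from -1 to 1, then the opening, from 0 (shut) to 1 (fully open). In form: [[[dx, dy, dz], [ax, ay, az], fingers], ...]. A call has exactly 10 rows; each row is the pose to reach, as a shift and turn from the pose commanded when the call began, along the tool's axes at that moment; what a row does not reach only later rows make up. A row lasts 1/10 s, in which the tool goes at most 50 mm and 8.59 degrees, less where a joint would pass 70% of its speed; a pose out of reach is approached as far as the arm can. A call with a number of a shift or a turn outside -1 to 1 is refused whole. A call with a gripper value outside its range is refused whole. The fingers move at their own pace and stop on an object; "force" is the grip in N (left out, the last holds). Time passes only in rows, so rows that repeat a pose let the fingers close, or fill a call up. It gives the time, the measured TCP pose, the force and the opening at its end, in the units of the state.
- arm.state(): the state, without advancing time (a new reading comes with each control period).
- grab_frame(name): name is "scene" or "top" or "wrist"; returns the picture (384x512x3 uint8, red, green, blue); there is no depth.
- camera_params(name): a dict with "vfov" (degrees; the focal length in pixels is half the picture's height over the tangent of half this angle, whatever the lens; pixels are square), "cx", "cy" (the principal point, pixels), "D" ([k1, k2, p1, p2, k3] as OpenCV has them; the pictures are not rectified), "rvec" (rotation vector, rad) and "tvec" (3), from world to camera coordinates, as OpenCV has them; the wrist camera has in their place "tool_from_camera" (4x4, takes a point from camera to tool coordinates, whose origin is the TCP and whose axes are the tool frame's). Camera axes: x right, y down, z forward; pixel columns grow to the right and rows downward; lengths in m; the calibration is good to about 2 mm. A picture is of the moment at which its call begins: read the wrist's pose just before it. camera_params takes no time and is no camera call.
- arm.sign_off(): hands the job in, once; it reports no verdict.
The state is a dict: "time": time; "q": joint angles; "qvel": joint speeds; "tau": joint torques, N m; "tool_pos": TCP position; "ee_rot": TCP orientation; "ft_force": force on the tool from outside, world axes, zero at the start; "ft_torque": the same for the moment, N m; "gripper_width": finger opening in m.
Only numpy, scipy, OpenCV 4.12 (cv2) and the standard library are available. Lean on these libraries where they do the work, as an engineer would, in place of code of your own. Each camera call takes 0.05 s, during which the arm holds its last target. There are 200 camera calls.

## Working session

There is one attempt and no reset: what is moved stays moved. The work goes in short steps, Python scripts to look and compute and a tool call to move; the robot and the scene stay as the last step left them, time stands still between calls to the robot, and variables do not carry over. Pictures are saved under pics/ and viewed, about 8 in all and at most 12, crops included, and the job is handed in when it is done.

Besides the shell and the picture viewer there is one more tool, called after "Request:" by a JSON object that holds its "name" and its "arguments", one argument or row to a line. play_rows: Moves the arm, as the interface text tells. Its arguments: {"type":"object","properties":{"increments":{"type":"array"},"force":{"type":"number"}},"required":["increments"]}

```bash
ls; mkdir -p pics
python3 - <<'E'
from cell import arm, grab_frame, camera_params
import cv2
print(arm.state())
for n in ["scene","top","wrist"]:
    print(n,camera_params(n))
a=grab_frame("scene");b=grab_frame("top")
cv2.imwrite("pics/scene0.png",a[:,:,::-1]);cv2.imwrite("pics/top0.png",b[:,:,::-1])
E
```

```text
pics
{'time': 0.0, 'q': array([-1.31659164e+00,  3.14019279e-01,  4.49853373e-02,  1.30359151e+00,
        1.37169883e-05,  1.43116831e+00]), 'qvel': array([ 1.40252725e-05, -4.34104869e-04,  1.10759469e-03, -1.83843259e-03,
        3.89745832e-04,  1.29865420e-03]), 'tau': array([-1.86922640e-03, -4.80633438e+01,  2.98528075e+01,  1.96279655e-02,
       -3.34478127e-04,  1.26929515e-05]), 'tool_pos': array([ 0.22049721, -0.53049694,  0.23040073]), 'ee_rot': array([-6.13724631e-04,  8.31784031e-01, -5.55098629e-01, -6.78096685e-04]), 'ft_force': array([-0.13530341,  0.6189898 ,  0.62150306]), 'ft_torque': array([-0.02491086, -0.02415254,  0.0231171 ]), 'gripper_width': 0.08524905818479014}
scene {'vfov': 48.23524709562293, 'cx': 254.2761537154697, 'cy': 187.1470218642317, 'D': array([-0.09705685,  0.        ,  0.        ,  0.        ,  0.        ]), 'rvec': array([ 0.74117813,  2.41524177, -1.37104373]), 'tvec': array([ 0.54114634, -0.0964759 ,  1.26393642])}
top {'vfov': 48.15765509885868, 'cx': 264.851894824185, 'cy': 189.38686452166434, 'D': array([-0.15074428,  0.        ,  0.        ,  0.        ,  0.        ]), 'rvec': array([ 2.17585343, -2.12229496,  0.1405649 ]), 'tvec': array([-0.01088256,  0.63430746,  1.04538396])}
wrist {'vfov': 70.9366820341053, 'cx': 257.83224104001965, 'cy': 196.0859881363108, 'D': array([0.01840177, 0.        , 0.        , 0.        , 0.        ]), 'tool_from_camera': array([[ 9.99999871e-01, -2.41487820e-05, -5.08042536e-04,
        -6.25739306e-04],
       [ 1.61718864e-04,  9.62131827e-01,  2.72584520e-01,
        -6.86788306e-02],
       [ 4.82221309e-04, -2.72584567e-01,  9.62131707e-01,
        -1.41746442e-01],
       [ 0.00000000e+00,  0.00000000e+00,  0.00000000e+00,
         1.00000000e+00]])}
```

View pics/top0.png

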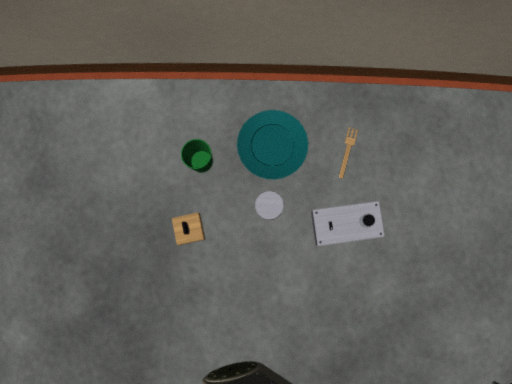

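View pics/scene0.png

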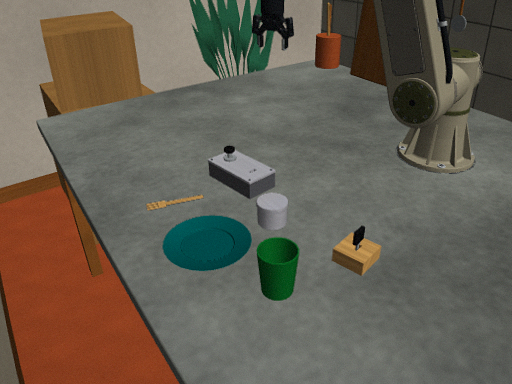

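The top view shows the plunger at about (369,220), the keyhole at (331,226), the stand with the key at (187,228), and the tin at (269,205). In the scene view the key stands upright at (358,238).

```bash
cat > h.py <<'E'
from cell import arm, grab_frame, camera_params
import numpy as np, cv2
from scipy.spatial.transform import Rotation as R
def quat(q): return R.from_quat([q[1],q[2],q[3],q[0]])
def pose(s=None):
    s=s or arm.state(); return quat(s["ee_rot"]).as_matrix(), np.array(s["tool_pos"])
def K(c):
    f=192/np.tan(np.radians(c["vfov"]/2)); return np.array([[f,0,c["cx"]],[0,f,c["cy"]],[0,0,1.]])
def rays(name,uv,tool=None):
    c=camera_params(name)
    p=cv2.undistortPoints(np.array(uv,float).reshape(-1,1,2),K(c),c["D"])[:,0]
    d=np.c_[p,np.ones(len(p))]
    if name=="wrist":
        M=c["tool_from_camera"]; Rt,t=tool; return Rt@M[:3,3]+t, d@(Rt@M[:3,:3]).T
    Rc=cv2.Rodrigues(c["rvec"])[0]; return -Rc.T@c["tvec"], d@Rc
def onplane(name,uv,z,tool=None):
    o,d=rays(name,uv,tool); return o+d*((z-o[2])/d[:,2])[:,None]
def inc(target_pos,yaw=None,cur=None):
    """yaw = world angle of tool x axis, tool pointing down. prints shares from current pose"""
    Rt,t=cur if cur else pose()
    sh=Rt.T@(np.array(target_pos)-t)/0.25
    x=np.array([np.cos(yaw),np.sin(yaw),0]); z=np.array([0,0,-1.]); G=np.c_[x,np.cross(z,x),z]
    rv=R.from_matrix(Rt.T@G).as_rotvec()/np.radians(45)
    return sh.round(4),rv.round(4)
def blobs(mask,amin=20):
    cs,_=cv2.findContours(mask.astype(np.uint8),cv2.RETR_EXTERNAL,cv2.CHAIN_APPROX_NONE)
    return [c for c in cs if cv2.contourArea(c)>amin]
E
python3 - <<'E'
from h import *
im=cv2.imread("pics/top0.png"); hsv=cv2.cvtColor(im,cv2.COLOR_BGR2HSV)
H,S,V=[hsv[:,:,i].astype(int) for i in range(3)]
def rep(n,m,z):
    for c in blobs(m,100):
        P=onplane("top",c[:,0],z)[:,:2].astype(np.float32)
        (cx,cy),(w,h),a=cv2.minAreaRect(P); print(n,c[:,0].mean(0).round(1),(round(cx,4),round(cy,4)),(round(w,4),round(h,4)),round(a,1))
roi=np.zeros(V.shape,bool); roi[90:345]=True
rep("stand",(H>8)&(H<25)&(S>110)&(V>90)&roi&(np.arange(512)<230),.032)
g=(V>110)&(S<60)&roi
rep("boxtin",g,.05); rep("tin",g,.058)
rep("cup",(H>45)&(H<75)&(S>130)&roi,.095)
rep("plate",(H>80)&(H<100)&(S>130)&roi,.016)
rep("fork",(H>8)&(H<25)&(S>110)&(V>90)&roi&(np.arange(512)>230),.005)
print(onplane("top",[[369,220]],.084),onplane("top",[[331,226]],.05),onplane("top",[[186,228]],.075), camera_params("top")['tvec'],rays("top",[[0,0]])[0])
E
```

```text
stand [187.7 228.3] (0.5308, 0.199) (0.069, 0.0707) 13.7
boxtin [ 14.2 333.6] (0.233, 0.6436) (0.0613, 0.0605) 55.4
boxtin [382.7 285.9] (0.3998, -0.2958) (0.0245, 0.0656) 26.2
boxtin [293.3 288.9] (0.3904, -0.0738) (0.0572, 0.0709) 26.6
boxtin [292.  270.9] (0.4319, -0.0715) (0.0526, 0.0456) 5.3
boxtin [346.4 224.9] (0.5556, -0.2063) (0.1629, 0.1952) 36.9
boxtin [276.7 217.6] (0.561, -0.0235) (0.1498, 0.0791) 26.3
boxtin [413.6 187. ] (0.6509, -0.377) (0.0548, 0.0863) 15.7
boxtin [201.1 110. ] (0.8427, 0.1708) (0.1011, 0.124) 1.0
boxtin [131.4 138. ] (0.7704, 0.3793) (0.2779, 0.2696) 10.8
boxtin [66.4 99.6] (0.8624, 0.5484) (0.0588, 0.0498) 7.4
tin [ 14.2 333.6] (0.235, 0.6388) (0.0609, 0.06) 55.4
tin [382.7 285.9] (0.4005, -0.2936) (0.0243, 0.0651) 26.2
tin [293.3 288.9] (0.3912, -0.0733) (0.0567, 0.0704) 26.6
tin [292.  270.9] (0.4323, -0.071) (0.0522, 0.0452) 5.3
tin [346.4 224.9] (0.5551, -0.2048) (0.1617, 0.1937) 36.9
tin [276.7 217.6] (0.5605, -0.0234) (0.1487, 0.0785) 26.3
tin [413.6 187. ] (0.6497, -0.3742) (0.0544, 0.0857) 15.7
tin [201.1 110. ] (0.8401, 0.1695) (0.1003, 0.1231) 1.0
tin [131.4 138. ] (0.7683, 0.3764) (0.2758, 0.2676) 10.8
tin [66.4 99.6] (0.8596, 0.5443) (0.0583, 0.0494) 7.4
cup [196.9 154.9] (0.7101, 0.1727) (0.0821, 0.0719) 64.9
plate [272.3 144.2] (0.7602, -0.0114) (0.1836, 0.1859) 46.6
fork [346.2 154.4] (0.7344, -0.2118) (0.0222, 0.1189) 79.7
[[ 0.55985532 -0.25077065  0.084     ]] [[ 0.54522679 -0.16263835  0.05      ]] [[0.53001566 0.19505128 0.075     ]] [-0.01088256  0.63430746  1.04538396] [ 0.48772788 -0.00192069  1.12134288]
```

Run:
```python
from h import *
im=cv2.imread("pics/top0.png"); V=im.max(2).astype(int)
g=(V>135)
for c in blobs(g[170:255,240:400],150):
    c=c+[240,170]
    for z in (.05,.058):
        P=onplane("top",c[:,0],z)[:,:2].astype(np.float32); print(z,cv2.minAreaRect(P))
t0=pose(); way=[((.36,-.42,.23),-22.5),((.49,-.30,.23),22),((.5825,-.202,.2),62),((.5825,-.202,.18),99.5)]
cur=t0
for p,a in way:
    a=np.radians(a); print(inc(p,a,cur))
    x=np.array([np.cos(a),np.sin(a),0]); z=np.array([0,0,-1.]); cur=(np.c_[x,np.cross(z,x),z],np.array(p))
```

```text
0.05 ((0.553891122341156, -0.20617631077766418), (0.09005159139633179, 0.1697297841310501), 8.939002990722656)
0.058 ((0.553396999835968, -0.2046510875225067), (0.08937915414571762, 0.1684623807668686), 8.938987731933594)
0.05 ((0.5955818891525269, -0.005227640271186829), (0.06797003746032715, 0.06771779805421829), 1.4178638458251953)
0.058 ((0.5947765111923218, -0.005202960222959518), (0.06746247410774231, 0.06721212714910507), 1.417893886566162)
(array([-0.1943, -0.685 ,  0.0024]), array([-0.0011,  0.0018, -0.9987]))
(array([ 0.2967, -0.6425,  0.    ]), array([ 0.    ,  0.    , -0.9889]))
(array([ 0.4899, -0.2249,  0.12  ]), array([ 0.    ,  0.    , -0.8889]))
(array([0.  , 0.  , 0.08]), array([ 0.    ,  0.    , -0.8333]))
```

Request:
{"name": "play_rows", "arguments": {
  "increments": [
    [[-0.03,-0.1,0],[0,0,-0.15],0],
    [[-0.08,-0.25,0],[0,0,-0.35],0],
    [[-0.12,-0.42,0],[0,0,-0.55],0],
    [[-0.16,-0.56,0],[0,0,-0.75],0],
    [[-0.18,-0.65,0],[0,0,-0.93],0],
    [[-0.194,-0.685,0.002],[-0.001,0.002,-0.9987],0],
    [[-0.194,-0.685,0.002],[-0.001,0.002,-0.9987],0],
    [[-0.194,-0.685,0.002],[-0.001,0.002,-0.9987],0],
    [[-0.194,-0.685,0.002],[-0.001,0.002,-0.9987],0],
    [[-0.194,-0.685,0.002],[-0.001,0.002,-0.9987],0]
  ]
}}

```text
time: 1.1
tool_pos: [0.3595, -0.4211, 0.2307]
ee_rot: [0.001, 0.981, -0.196, 0.0]
ft_force: [0.1, -0.1, -0.5]
gripper_width: 0.0
```

Request:
{"name": "play_rows", "arguments": {
  "increments": [
    [[0.04,-0.1,0],[0,0,-0.16],0],
    [[0.1,-0.22,0],[0,0,-0.35],0],
    [[0.17,-0.37,0],[0,0,-0.55],0],
    [[0.22,-0.5,0],[0,0,-0.73],0],
    [[0.27,-0.6,0],[0,0,-0.9],0],
    [[0.297,-0.6425,0],[0,0,-0.989],0],
    [[0.297,-0.6425,0],[0,0,-0.989],0],
    [[0.297,-0.6425,0],[0,0,-0.989],0],
    [[0.297,-0.6425,0],[0,0,-0.989],0],
    [[0.297,-0.6425,0],[0,0,-0.989],0]
  ]
}}

```text
time: 2.1
tool_pos: [0.4895, -0.3014, 0.2307]
ee_rot: [0.001, 0.982, 0.19, 0.0]
ft_force: [0.4, 0.4, 1.4]
gripper_width: 0.0002
```

Request:
{"name": "play_rows", "arguments": {
  "increments": [
    [[0.07,-0.04,0.01],[0,0,-0.15],0],
    [[0.17,-0.08,0.03],[0,0,-0.32],0],
    [[0.29,-0.13,0.06],[0,0,-0.5],0],
    [[0.38,-0.17,0.09],[0,0,-0.67],0],
    [[0.46,-0.21,0.11],[0,0,-0.82],0],
    [[0.49,-0.225,0.12],[0,0,-0.889],0],
    [[0.49,-0.225,0.12],[0,0,-0.889],0],
    [[0.49,-0.225,0.12],[0,0,-0.889],0],
    [[0.49,-0.225,0.12],[0,0,-0.889],0],
    [[0.49,-0.225,0.12],[0,0,-0.889],0]
  ]
}}

```text
time: 3.1
tool_pos: [0.5823, -0.2034, 0.2009]
ee_rot: [0.001, 0.858, 0.514, -0.0]
ft_force: [0.6, -0.0, -0.9]
gripper_width: -0.0003
```

Request:
{"name": "play_rows", "arguments": {
  "increments": [
    [[0,0,0.01],[0,0,-0.15],0],
    [[0,0,0.03],[0,0,-0.32],0],
    [[0,0,0.05],[0,0,-0.5],0],
    [[0,0,0.07],[0,0,-0.67],0],
    [[0,0,0.08],[0,0,-0.833],0],
    [[0,0,0.08],[0,0,-0.833],0],
    [[0,0,0.08],[0,0,-0.833],0],
    [[0,0,0.08],[0,0,-0.833],0],
    [[0,0,0.08],[0,0,-0.833],0],
    [[0,0,0.08],[0,0,-0.833],0]
  ]
}}

```text
time: 4.1
tool_pos: [0.5828, -0.2026, 0.1808]
ee_rot: [0.001, 0.646, 0.763, -0.0]
ft_force: [0.1, -0.3, 0.1]
gripper_width: -0.0
```

Run:
```python
from h import *
s=arm.state(); print(s["time"],s["tool_pos"],s["ee_rot"],s["q"],s["ft_force"],s["gripper_width"])
np.save("pics/w1.npy",np.r_[s["tool_pos"],s["ee_rot"]])
im=grab_frame("wrist"); cv2.imwrite("pics/w1.png",im[:,:,::-1])
```

```text
4.1 [ 0.58280173 -0.20263512  0.18076015] [ 9.24172952e-04  6.46448050e-01  7.62957325e-01 -4.29667745e-04] [-0.46401297  0.4110522   0.06386868  1.2220203  -0.00127232 -0.62897003] [ 0.12377678 -0.29796039  0.0774392 ] -4.810877686052773e-05
```

View pics/w1.png

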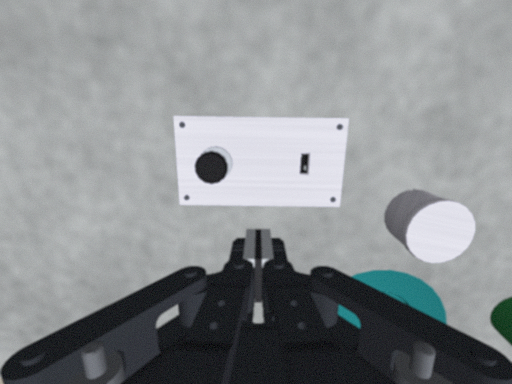

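The wrist view shows the box top plate at (174..348, 116..206), with the plunger head at (211,167) and the keyhole at (305,163). The tin lies well clear at (440,230).

```bash
cat > box.py <<'E'
from h import *
import sys
def boxmeas(png,npy):
    a=np.load(npy); tool=(quat(a[3:]).as_matrix(),a[:3])
    im=cv2.imread(png); g=im.max(2).astype(int)
    bright=cv2.morphologyEx((g>190).astype(np.uint8),cv2.MORPH_CLOSE,np.ones((3,3)))
    out=[]
    for c in blobs(bright,3000):
        r=cv2.minAreaRect(onplane("wrist",c[:,0],.05,tool)[:,:2].astype(np.float32)); print("plate",r, c[:,0].min(0),c[:,0].max(0))
        x0,y0=c[:,0].min(0);x1,y1=c[:,0].max(0)
        if x1-x0<100: continue
        for d in blobs((g[y0:y1,x0:x1]<75),15):
            d=d+[x0,y0]; m=cv2.moments(d); uv=[[m["m10"]/m["m00"],m["m01"]/m["m00"]]]
            print(" dark",np.round(uv,1),cv2.contourArea(d),onplane("wrist",uv,.05,tool)[0,:2].round(4),onplane("wrist",uv,.084,tool)[0,:2].round(4),
              cv2.minAreaRect(onplane("wrist",d[:,0],.05,tool)[:,:2].astype(np.float32)))
if __name__=="__main__": boxmeas(*sys.argv[1:])
E
python3 box.py pics/w1.png pics/w1.npy
```

```text
plate ((0.5980372428894043, 7.929280400276184e-05), (0.0710877999663353, 0.0721522718667984), 9.50076961517334) [406 201] [475 262]
plate ((0.5554145574569702, -0.20451787114143372), (0.09153766930103302, 0.17137621343135834), 8.693316459655762) [173 115] [349 207]
 dark [[304.  161.4]] 50.5 [ 0.5465 -0.1609] [ 0.5425 -0.1674] ((0.5486162304878235, -0.16042514145374298), (0.01747426576912403, 0.005362541414797306), 7.111587047576904)
 dark [[211.1 166.9]] 694.0 [ 0.5675 -0.2531] [ 0.5609 -0.2481] ((0.5678682327270508, -0.25312256813049316), (0.029709050431847572, 0.031129000708460808), 53.46881866455078)
```

Request:
{"name": "play_rows", "arguments": {
  "increments": [
    [[-0.08,-0.06,0.06],[0,0,0],0],
    [[-0.169,-0.115,0.15],[0,0,0],0],
    [[-0.169,-0.115,0.28],[0,0,0],0],
    [[-0.169,-0.115,0.34],[0,0,0],0],
    [[-0.169,-0.115,0.38],[0,0,0],0],
    [[-0.169,-0.115,0.4],[0,0,0],0],
    [[-0.169,-0.115,0.42],[0,0,0],0],
    [[-0.169,-0.115,0.437],[0,0,0],0],
    [[-0.169,-0.115,0.437],[0,0,0],0],
    [[-0.169,-0.115,0.437],[0,0,0],0]
  ]
}}

```text
time: 5.15
tool_pos: [0.5616, -0.2491, 0.0729]
ee_rot: [0.001, 0.646, 0.763, -0.001]
ft_force: [-3.6, 1.3, 6.3]
gripper_width: 0.0001
```

Request:
{"name": "play_rows", "arguments": {
  "increments": [
    [[0,0,0.006],[0,0,0],0],
    [[0,0,0.012],[0,0,0],0],
    [[0,0,0.016],[0,0,0],0],
    [[0,0,0.016],[0,0,0],0],
    [[0,0,0.016],[0,0,0],0],
    [[0,0,0.016],[0,0,0],0],
    [[0,0,0.016],[0,0,0],0],
    [[0,0,0.016],[0,0,0],0],
    [[0,0,0.016],[0,0,0],0],
    [[0,0,0.016],[0,0,0],0]
  ]
}}

```text
time: 6.15
tool_pos: [0.5618, -0.2493, 0.0719]
ee_rot: [0.002, 0.646, 0.763, -0.001]
ft_force: [-8.7, 3.7, 22.4]
gripper_width: -0.0002
```

Request:
{"name": "play_rows", "arguments": {
  "increments": [
    [[0,0,-0.15],[0,0,0],0],
    [[0,0,-0.32],[0,0,0],0],
    [[0.1,0.02,-0.45],[0,0,0],0],
    [[0.28,0.05,-0.49],[0,0,0],0],
    [[0.46,0.09,-0.49],[0,0,0],0.5],
    [[0.62,0.13,-0.49],[0,0,0],1],
    [[0.76,0.16,-0.49],[0,0,0],1],
    [[0.86,0.18,-0.49],[0,0,0],1],
    [[0.9,0.187,-0.49],[0,0,0],1],
    [[0.9,0.187,-0.49],[0,0,0],1]
  ]
}}

```text
time: 7.15
tool_pos: [0.5709, -0.0181, 0.1902]
ee_rot: [0.002, 0.645, 0.764, -0.0]
ft_force: [-0.8, 0.2, 0.1]
gripper_width: 0.0845
```

Request:
{"name": "play_rows", "arguments": {
  "increments": [
    [[0.08,0.02,0],[0,0,-0.02],1],
    [[0.22,0.05,0],[0,0,-0.05],1],
    [[0.4,0.09,0],[0,0,-0.093],1],
    [[0.57,0.12,0],[0,0,-0.093],1],
    [[0.72,0.15,0],[0,0,-0.093],1],
    [[0.84,0.18,0],[0,0,-0.093],1],
    [[0.91,0.187,0],[0,0,-0.093],1],
    [[0.91,0.187,0],[0,0,-0.093],1],
    [[0.91,0.187,0],[0,0,-0.093],1],
    [[0.91,0.187,0],[0,0,-0.093],1]
  ]
}}

```text
time: 8.15
tool_pos: [0.5792, 0.2111, 0.1891]
ee_rot: [0.001, 0.619, 0.786, -0.001]
ft_force: [0.1, -0.6, -0.1]
gripper_width: 0.0853
```

Run:
```python
from h import *
s=arm.state(); print(s["time"],s["tool_pos"],s["ee_rot"],s["q"],s["gripper_width"])
np.save("pics/w2.npy",np.r_[s["tool_pos"],s["ee_rot"]])
im=grab_frame("wrist"); cv2.imwrite("pics/w2.png",im[:,:,::-1])
```

```text
8.15 [0.57918214 0.21105254 0.18911216] [ 9.05719459e-04  6.18607401e-01  7.85699383e-01 -7.36814263e-04] [ 0.22044486  0.4080304   0.07993845  1.24270331 -0.00233514 -0.01641233] 0.08526595863691476
```

View pics/w2.png

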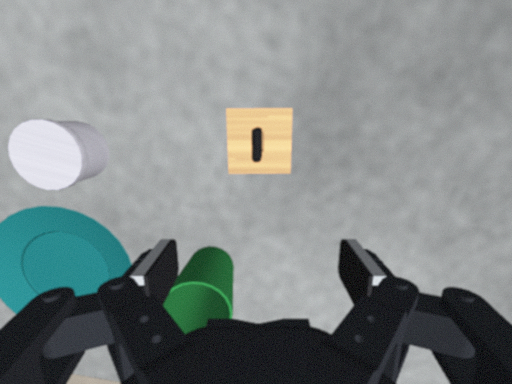

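The wrist view shows the stand at (227..293, 108..174) with the key head at (257,145). The jaws are aligned across the key's thickness. The cup at (205,300) sits forward and to the side.

Run:
```python
from h import *
a=np.load("pics/w2.npy"); tool=(quat(a[3:]).as_matrix(),a[:3])
im=cv2.imread("pics/w2.png"); h=cv2.cvtColor(im,cv2.COLOR_BGR2HSV).astype(int)
sub=np.zeros(im.shape[:2],bool); sub[95:190,210:310]=True
w=sub&(h[:,:,1]>60)&(h[:,:,2]>100)
for c in blobs(w,500): print(cv2.minAreaRect(onplane("wrist",c[:,0],.032,tool)[:,:2].astype(np.float32)))
for c in blobs(sub&(h[:,:,2]<60),50):
    print(c[:,0].min(0),c[:,0].max(0))
    for z in (.077,.061): print(z,cv2.minAreaRect(onplane("wrist",c[:,0],z,tool)[:,:2].astype(np.float32)))
Rt=tool[0]; print(np.degrees(np.arctan2(Rt[1,0],Rt[0,0])))
```

```text
((0.5333289504051208, 0.20161427557468414), (0.06939174234867096, 0.07036794722080231), 13.583771705627441)
[253 129] [260 160]
0.077 ((0.5334518551826477, 0.19920173287391663), (0.0283395666629076, 0.0065648797899484634), 13.279117584228516)
0.061 ((0.5348041653633118, 0.19941575825214386), (0.030125698074698448, 0.006978651043027639), 13.279409408569336)
103.57091965902866
```

Request:
{"name": "play_rows", "arguments": {
  "increments": [
    [[0,-0.07,0.04],[0,0,0],1],
    [[0.002,-0.15,0.12],[0,0,0],1],
    [[0.002,-0.188,0.25],[0,0,0],1],
    [[0.002,-0.188,0.38],[0,0,0],1],
    [[0.002,-0.188,0.48],[0,0,0],1],
    [[0.002,-0.188,0.55],[0,0,0],1],
    [[0.002,-0.188,0.58],[0,0,0],1],
    [[0.002,-0.188,0.58],[0,0,0],1],
    [[0.002,-0.188,0.58],[0,0,0],0.5],
    [[0.002,-0.188,0.58],[0,0,0],0.3]
  ],
  "force": 40
}}

```text
time: 9.2
tool_pos: [0.5343, 0.2019, 0.0454]
ee_rot: [0.001, 0.618, 0.786, 0.0]
ft_force: [-0.3, 1.0, 0.8]
gripper_width: 0.0589
```

Request:
{"name": "play_rows", "arguments": {
  "increments": [
    [[0,0,0],[0,0,0],0.2],
    [[0,0,0],[0,0,0],0.15],
    [[0,0,0],[0,0,0],0.1],
    [[0,0,0],[0,0,0],0],
    [[0,0,0],[0,0,0],0],
    [[0,0,0],[0,0,0],0],
    [[0,0,0],[0,0,0],0],
    [[0,0,0],[0,0,0],0],
    [[0,0,0],[0,0,0],0],
    [[0,0,0],[0,0,0],0]
  ],
  "force": 80
}}

```text
time: 10.2
tool_pos: [0.5334, 0.202, 0.0445]
ee_rot: [0.001, 0.618, 0.786, -0.0]
ft_force: [-0.8, 0.2, 5.5]
gripper_width: 0.0082
```

Request:
{"name": "play_rows", "arguments": {
  "increments": [
    [[0,0,-0.04],[0,0,0],0],
    [[0,0,-0.1],[0,0,0],0],
    [[0,0,-0.2],[0,0,0],0],
    [[0,0,-0.32],[0,0,0],0],
    [[-0.05,0,-0.43],[0,0,0],0],
    [[-0.17,-0.02,-0.5],[0,0,0],0],
    [[-0.33,-0.04,-0.5],[0,0,0],0],
    [[-0.5,-0.06,-0.5],[0,0,0],0],
    [[-0.64,-0.08,-0.5],[0,0,0],0],
    [[-0.715,-0.09,-0.5],[0,0,0],0]
  ]
}}

```text
time: 11.2
tool_pos: [0.5535, 0.0204, 0.1696]
ee_rot: [0.001, 0.619, 0.786, -0.001]
ft_force: [-0.2, -0.9, -0.7]
gripper_width: 0.0082
```

Request:
{"name": "play_rows", "arguments": {
  "increments": [
    [[-0.12,-0.01,0],[0,0,0.02],0],
    [[-0.26,-0.03,0],[0,0,0.05],0],
    [[-0.4,-0.05,0],[0,0,0.08],0],
    [[-0.53,-0.07,0],[0,0,0.106],0],
    [[-0.63,-0.08,0.03],[0,0,0.106],0],
    [[-0.7,-0.09,0.09],[0,0,0.106],0],
    [[-0.715,-0.09,0.17],[0,0,0.106],0],
    [[-0.715,-0.09,0.22],[0,0,0.106],0],
    [[-0.715,-0.09,0.24],[0,0,0.106],0],
    [[-0.715,-0.09,0.24],[0,0,0.106],0]
  ]
}}

```text
time: 12.2
tool_pos: [0.5731, -0.1549, 0.1086]
ee_rot: [-0.0, 0.65, 0.76, -0.001]
ft_force: [-0.3, 0.3, -0.3]
gripper_width: 0.0078
```

```bash
python3 - <<'E'
from h import *
s=arm.state(); print(s["time"],s["tool_pos"],s["ee_rot"],s["q"],s["gripper_width"],s["ft_force"],s["qvel"])
np.save("pics/w3.npy",np.r_[s["tool_pos"],s["ee_rot"]])
im=grab_frame("wrist")[:,:,::-1]; cv2.imwrite("pics/w3.png",im)
cv2.imwrite("pics/w3c.png",cv2.resize(im[90:290,140:390],None,fx=3,fy=3,interpolation=cv2.INTER_CUBIC))
E
python3 box.py pics/w3.png pics/w3.npy
```

```text
12.2 [ 0.57312872 -0.1549152   0.10860954] [-4.85404389e-04  6.49631583e-01  7.60248598e-01 -7.99879223e-04] [-0.39852187  0.41178624 -0.11822559  1.04219531 -0.00122936 -0.55511711] 0.007761579046843318 [-0.28042756  0.33143668 -0.25909269] [ 0.00359609 -0.01856686  0.03130279  0.01259511 -0.00043304  0.00195695]
plate ((0.5995205640792847, 0.0003113262355327606), (0.07219497114419937, 0.07247050851583481), 9.155025482177734) [393 229] [483 307]
plate ((0.5554699301719666, -0.20430828630924225), (0.09118164330720901, 0.17052604258060455), 8.802218437194824) [ 73 118] [311 236]
 dark [[257.7 229.3]] 201.5 [ 0.5875 -0.1521] [ 0.5736 -0.1543] ((0.5864467620849609, -0.15207333862781525), (0.011990580707788467, 0.01608392223715782), 8.966745376586914)
 dark [[255.4 180.1]] 127.5 [ 0.5482 -0.1601] [ 0.5409 -0.161 ] ((0.5481491684913635, -0.1600642055273056), (0.01706099323928356, 0.005377170629799366), 8.965866088867188)
 dark [[118.1 188.9]] 1523.0 [ 0.5713 -0.2625] [ 0.5601 -0.246 ] ((0.5713328719139099, -0.262491375207901), (0.03259660303592682, 0.035775259137153625), 46.37067413330078)
```

View pics/w3c.png

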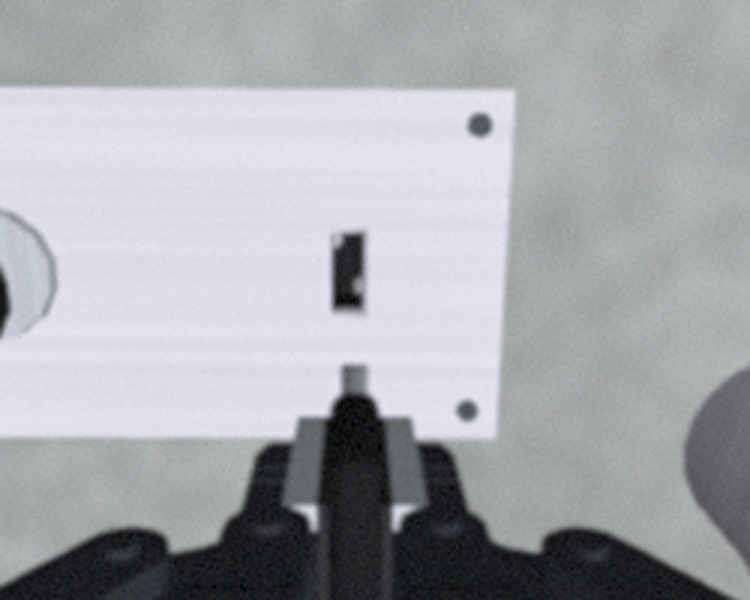

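The crop shows the slot centred at crop (349,272), with two lighter pins inside it. The bit's robot-side edge shows at crop (342–368, 365–395), just beyond the gripped head.

Run:
```python
from h import *
c=camera_params("wrist"); M=c["tool_from_camera"]
def tooly(uv,zt):
    p=cv2.undistortPoints(np.array(uv,float).reshape(-1,1,2),K(c),c["D"])[:,0]
    d=np.c_[p,np.ones(len(p))]@M[:3,:3].T; o=M[:3,3]; return o+d*((zt-o[2])/d[:,2])[:,None]
im=cv2.imread("pics/w3.png",0).astype(int)
print(im[206:226,246:270])
for z in (.0365,.0335,.0305): print(z,tooly([[254,212],[262.5,212]],z)[:,:2].round(4))
```

```text
[[221 221 221 223 222 221 221 223 224 221 223 220 223 220 224 222 222 223
  221 222 221 221 221 222]
 [225 225 224 225 224 223 225 224 225 225 225 223 225 223 224 226 224 222
  226 226 222 226 224 225]
 [227 228 226 227 226 226 227 227 227 227 228 226 227 227 227 228 228 227
  225 225 228 227 225 226]
 [228 228 226 226 229 227 228 228 227 228 227 228 230 227 229 226 227 230
  228 229 227 228 229 229]
 [225 225 225 224 230 227 228 227 219 216 211 213 214 219 218 217 223 226
  228 227 226 227 226 227]
 [224 224 226 225 225 225 222 210 185 169 172 170 180 175 181 187 207 221
  226 224 224 225 226 225]
 [219 221 219 218 220 223 215 186 143 115 119 122 130 131 137 151 186 210
  222 225 222 224 222 221]
 [219 217 220 217 218 219 209 179 131  92  98 102 109 118 124 142 175 203
  221 220 222 219 221 221]
 [220 221 220 219 219 220 210 180 125 102  95 110 115 121 126 140 176 203
  220 220 220 220 217 220]
 [220 221 222 221 222 221 218 176 129 102  99 109 113 124 130 141 179 207
  224 221 221 223 220 223]
 [223 221 222 221 224 224 220 177 129  96  99 108 115 124 127 146 178 209
  222 224 225 22
[... 358 characters left out ...]
7  88  99 101 111 131 171 201
  222 224 225 224 224 222]
 [226 224 225 225 224 217 199 154 100  66  56  62  66  68  75  98 134 176
  208 221 227 225 225 226]
 [219 224 223 225 222 192 154 110  59  31  27  32  29  31  41  56  84 123
  173 210 223 227 224 224]
 [220 223 222 223 200 155 100  53  20  18   2  11  23  14  10  12  36  64
  124 181 212 224 225 223]
 [222 224 224 214 178 123  60  20  10  21  22  13  10  22  20  11  20  35
   84 151 199 225 225 224]
 [224 224 225 205 154  87  33  11  20  20   4   6  21   5  24  28  20  35
   54 131 194 224 227 223]]
0.0365 [[-0.0021 -0.0074]
 [ 0.0039 -0.0074]]
0.0335 [[-0.002  -0.0085]
 [ 0.0038 -0.0085]]
0.0305 [[-0.002  -0.0095]
 [ 0.0038 -0.0095]]
```

Request:
{"name": "play_rows", "arguments": {
  "increments": [
    [[-0.003,-0.05,0],[0,0,0],0],
    [[-0.006,-0.101,0],[0,0,0],0],
    [[-0.006,-0.101,0.03],[0,0,0],0],
    [[-0.006,-0.101,0.06],[0,0,0],0],
    [[-0.006,-0.101,0.08],[0,0,0],0],
    [[-0.006,-0.101,0.09],[0,0,0],0],
    [[-0.006,-0.101,0.1],[0,0,0],0],
    [[-0.006,-0.101,0.108],[0,0,0],0],
    [[-0.006,-0.101,0.108],[0,0,0],0],
    [[-0.006,-0.101,0.108],[0,0,0],0]
  ]
}}

```text
time: 13.25
tool_pos: [0.5494, -0.1615, 0.0828]
ee_rot: [0.001, 0.65, 0.76, -0.0]
ft_force: [-1.1, -0.4, -1.4]
gripper_width: 0.0081
```

Request:
{"name": "play_rows", "arguments": {
  "increments": [
    [[0.003,-0.002,0],[0,0,0],0],
    [[0.003,-0.002,0.004],[0,0,0],0],
    [[0.003,-0.002,0.008],[0,0,0],0],
    [[0.003,-0.002,0.012],[0,0,0],0],
    [[0.003,-0.002,0.016],[0,0,0],0],
    [[0.003,-0.002,0.02],[0,0,0],0],
    [[0.003,-0.002,0.024],[0,0,0],0],
    [[0.003,-0.002,0.028],[0,0,0],0],
    [[0.003,-0.002,0.03],[0,0,0],0],
    [[0.003,-0.002,0.03],[0,0,0],0]
  ]
}}

```text
time: 14.25
tool_pos: [0.5486, -0.1608, 0.0751]
ee_rot: [0.001, 0.65, 0.76, -0.0]
ft_force: [-0.1, 0.3, -0.4]
gripper_width: 0.0082
```

Request:
{"name": "play_rows", "arguments": {
  "increments": [
    [[0,0,0.008],[0,0,0],0],
    [[0,0,0.016],[0,0,0],0],
    [[0,0,0.022],[0,0,0.13],0],
    [[0,0,0.024],[0,0,0.13],0],
    [[0,0,0.026],[0,0,-0.13],0],
    [[0,0,0.028],[0,0,-0.13],0],
    [[0,0,0.028],[0,0,0.13],0],
    [[0,0,0.028],[0,0,0.13],0],
    [[0,0,0.028],[0,0,-0.13],0],
    [[0,0,0.028],[0,0,0],0]
  ]
}}

```text
time: 15.25
tool_pos: [0.5493, -0.161, 0.0687]
ee_rot: [0.001, 0.648, 0.762, -0.0]
ft_force: [-0.5, 0.5, 2.5]
gripper_width: 0.0084
```

Request:
{"name": "play_rows", "arguments": {
  "increments": [
    [[0,0,0.003],[0,0,0.14],0],
    [[0,0,0.004],[0,0,0.14],0],
    [[0,0,0.005],[0,0,-0.14],0],
    [[0,0,0.006],[0,0,-0.14],0],
    [[0,0,0.007],[0,0,0.14],0],
    [[0,0,0.008],[0,0,0.14],0],
    [[0,0,0.009],[0,0,-0.14],0],
    [[0,0,0.01],[0,0,-0.14],0],
    [[0,0,0.01],[0,0,0],0],
    [[0,0,0.01],[0,0,0],0]
  ]
}}

```text
time: 16.25
tool_pos: [0.5486, -0.1608, 0.0656]
ee_rot: [0.001, 0.649, 0.761, -0.001]
ft_force: [0.7, 0.5, -0.2]
gripper_width: 0.0081
```

Request:
{"name": "play_rows", "arguments": {
  "increments": [
    [[0,0,0.003],[0,0,0.1],0],
    [[0,0,0.005],[0,0,0.1],0],
    [[0,0,0.007],[0,0,-0.1],0],
    [[0,0,0.009],[0,0,-0.1],0],
    [[0,0,0.01],[0,0,0],0],
    [[0,0,0.01],[0,0,0],0],
    [[0,0,0.01],[0,0,0],0],
    [[0,0,0.01],[0,0,0],0],
    [[0,0,0.01],[0,0,0],0],
    [[0,0,0.01],[0,0,0],0]
  ]
}}

```text
time: 17.25
tool_pos: [0.5493, -0.1609, 0.0652]
ee_rot: [0.002, 0.648, 0.762, -0.0]
ft_force: [-2.1, 1.9, 12.3]
gripper_width: 0.008
```

Request:
{"name": "play_rows", "arguments": {
  "increments": [
    [[0,0,-0.003],[0,0,0.1],0],
    [[0,0,-0.003],[0,0,0.2],0],
    [[0,0,-0.003],[0,0,0.3],0],
    [[0,0,-0.003],[0,0,0.4],0],
    [[0,0,-0.003],[0,0,0.5],0],
    [[0,0,-0.003],[0,0,0.6],0],
    [[0,0,-0.003],[0,0,0.7],0],
    [[0,0,-0.003],[0,0,0.8],0],
    [[0,0,-0.003],[0,0,0.9],0],
    [[0,0,-0.003],[0,0,0.99],0]
  ]
}}

```text
time: 18.25
tool_pos: [0.5496, -0.1607, 0.0654]
ee_rot: [0.001, 0.889, 0.458, 0.001]
ft_force: [-0.4, 2.4, 8.4]
gripper_width: 0.0079
```

Run:
```python
from h import *
s=arm.state(); print(s["tool_pos"],s["ft_force"],s["ft_torque"],R.from_quat(np.roll(s["ee_rot"],-1)).as_matrix()[:,0],s["q"])
```

```text
[ 0.54963981 -0.16067418  0.06537384] [-0.37620056  2.36490355  8.38054348] [0.51277286 0.13000631 0.16279569] [5.80247997e-01 8.14439809e-01 2.43776110e-04] [-4.24340072e-01  4.07824949e-01 -2.40904021e-01  9.18667402e-01
 -4.21969938e-04  1.94692807e-01]
```

Request:
{"name": "play_rows", "arguments": {
  "increments": [
    [[0,0,0],[0,0,0.1],0],
    [[0,0,0],[0,0,0.2],0],
    [[0,0,0],[0,0,0.3],0],
    [[0,0,0],[0,0,0.4],0],
    [[0,0,0],[0,0,0.5],0],
    [[0,0,0],[0,0,0.6],0],
    [[0,0,0],[0,0,0.7],0],
    [[0,0,0],[0,0,0.8],0],
    [[0,0,0],[0,0,0.9],0],
    [[0,0,0],[0,0,0.98],0]
  ]
}}

```text
time: 19.25
tool_pos: [0.5497, -0.1607, 0.0654]
ee_rot: [0.001, 0.996, 0.091, 0.001]
ft_force: [-0.8, 3.3, 8.0]
gripper_width: 0.0081
```

Run:
```python
from h import *
s=arm.state(); m=R.from_quat(np.roll(s["ee_rot"],-1)).as_matrix(); print(s["tool_pos"],s["ft_force"],s["ft_torque"],np.arctan2(m[1,0],m[0,0]),s["q"],s["gripper_width"])
im=grab_frame("wrist")[:,:,::-1]; cv2.imwrite("pics/w4.png",im)
a=im[90:290,130:390]; b=grab_frame("scene")[:,:,::-1]; b=b[130:210,190:290]
cv2.imwrite("pics/w4c.png",np.hstack([cv2.resize(a,(520,400)),cv2.resize(b,(280,400))]))
```

```text
[ 0.54968774 -0.16073939  0.06538931] [-0.80540693  3.2725417   7.97390286] [0.48802875 0.09650193 0.13828075] 0.18230586705453894 [-4.24333167e-01  4.07822350e-01 -2.40865796e-01  9.18562899e-01
 -5.67232345e-04  9.64159507e-01] 0.00805806830281588
```

View pics/w4c.png

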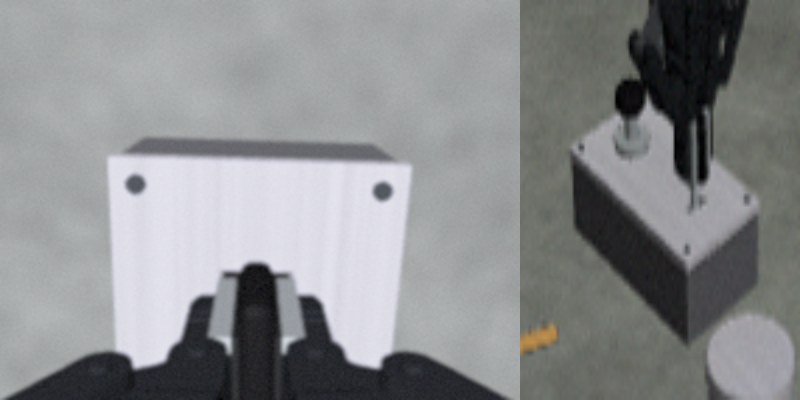

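The left half shows the jaws and key turned a quarter turn over the box. In the right half the shank sits in the keyhole with the collar near the plate, and the tin is unmoved. I'll add a small further turn for margin.

Request:
{"name": "play_rows", "arguments": {
  "increments": [
    [[0,0,0],[0,0,0.02],0],
    [[0,0,0],[0,0,0.04],0],
    [[0,0,0],[0,0,0.06],0],
    [[0,0,0],[0,0,0.08],0],
    [[0,0,0],[0,0,0.08],0],
    [[0,0,0],[0,0,0.08],0],
    [[0,0,0],[0,0,0.08],0],
    [[0,0,0],[0,0,0.08],0],
    [[0,0,0],[0,0,0.08],0],
    [[0,0,0],[0,0,0.08],0]
  ]
}}

```text
time: 20.35
tool_pos: [0.5496, -0.1608, 0.0654]
ee_rot: [0.001, 0.998, 0.061, 0.001]
ft_force: [-0.6, 2.2, 7.8]
gripper_width: 0.0079
```

Run:
```python
from h import *
s=arm.state(); m=R.from_quat(np.roll(s["ee_rot"],-1)).as_matrix(); print(s["time"],s["tool_pos"],s["ft_force"],s["ft_torque"],1.7244-np.arctan2(m[1,0],m[0,0]),s["gripper_width"])
arm.sign_off()
```

```text
20.35 [ 0.54963773 -0.16079578  0.06535968] [-0.62849058  2.24229908  7.78028124] [0.44027265 0.11614527 0.15556587] 1.6020981574967037 0.007912182113332073
the job is handed in; nothing more can be done
```

The job was handed in at 20.35 s of the 58 s allowed, with the key fully in, turned clockwise and still gripped. `arm.sign_off()` gave no verdict, so what follows is from my own readings.

- **Plunger:** I pressed it until a further 3–4 mm of commanded travel moved it only about 1 mm and the force rose from 6 to 22 N. That is well above its 7 N spring, so I take it to have been at its stop.
- **Key:** I lifted it from the stand, lowered it into the keyhole and rocked it about 0.1 rad each way past the pins. It touched the floor at about 21 mm depth with 12 N of push.
- **Final state:** The gripper is turned 1.60 rad clockwise from the box's axis. With up to 0.11 rad of play in the lock, the plug should stand at about 1.49 rad against the 1.3 needed. The push is about 8 N and the fingers stand at 8 mm on the 9 mm thick head, closed at 80 N.

**Checks that disagreed or were indirect:**
- The top and wrist cameras differed by about 2 mm, so I used the wrist readings.
- The TCP read about 1 mm off target at times, but the key still entered without side load.
- The plug angle is inferred from the wrist angle, not measured.
- The last picture showed the tin in place. I did not re-measure the cup, plate or fork; no move went near them.

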